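# Point out the failed capacitor and its spare, then log it

## Task

Show the bench camera what has to be replaced: hold the fingertips about 2 cm straight above the middle of the bulged, copper-topped capacitor on the green circuit board for two seconds, then in the same way for two seconds above the matching blue spare capacitor in the grey tray, and then press the green button on the grey box all the way down to log the pair and let it come back up. Only point at the parts: touch nothing but the button and its box, leave everything where it is, and do not bring the fingertips low over any other capacitor on the way.

Things in the scene. Friction and masses are not known exactly. Their poses are not given: they have to be found in the camera images.
- board: Green circuit board lying flat on four short brass posts, fixed; 150 mm (its x) by 200 mm (its y), top face 10 mm above its origin, which is the centre of its underside at table level. Besides three capacitors it carries low parts up to 37 mm above the table (black finned heat sink, grey coil, yellow transformer, blue terminal strip).
- bad_cap: The failed capacitor: upright cylinder with a blue sleeve, 30 mm diameter, 45 mm high including a copper-brown bulged dome as its top; fixed on the board in any one of three places. Origin: centre of its underside, 10 mm above the table; z up.
- bad_cap_top (a point): The highest point, at the middle of the failed capacitor's copper dome, 45 mm above its underside (55 mm above the table).
- good_cap1: A healthy capacitor on the board: blue sleeve, flat silver top with a cross mark, 30 mm diameter, 40 mm high, fixed. Origin: centre of its underside, 10 mm above the table. Not to be pointed at.
- good_cap2: A second healthy capacitor on the board, identical to good_cap1. Not to be pointed at.
- tray: Grey open stock tray, fixed; 90 mm (its x) by 200 mm (its y), walls 18 mm high and 4 mm thick, floor 4 mm thick, two cross walls making three compartments side by side along its y. Origin: centre of its underside at table level.
- spare_cap: The spare: loose upright cylinder with blue sleeve and flat silver top, 30 mm diameter, 40 mm high, 45 g, standing in one of the three compartments. Origin: centre of its underside, 4 mm above the table.
- spare_cap_top (a point): Middle of the spare's flat top, 40 mm above its underside (44 mm above the table).
- black_cap: A different, black-sleeved loose capacitor, 24 mm diameter, 35 mm high, in another compartment. Origin: centre of its underside. Not to be pointed at.
- film_cap: An orange loose box-shaped film capacitor, 22 x 34 x 30 mm high, in another compartment. Origin: centre of its underside. Not to be pointed at.
- log_box: Grey control box, fixed, 66 x 66 mm and 30 mm high, with the green log button in a round black housing in the middle of its top. Origin: centre of its underside at table level.
- log_button_top (a point): Middle of the top face of the green round button (28 mm diameter, pressed straight down), 52 mm above the table when out, standing 10 mm proud of its 44 mm wide black housing; it moves with the button.
- log_button (a joint): Travel of the log button in m: 0 out, 0.006 fully down; a spring returns it. Fully down takes about 5 N.
- screwdriver: Loose screwdriver with a red handle lying between the robot and the board, about 200 mm long. A bystander. Origin: under its middle.
- solder_spool: Loose silver spool of solder, 50 mm diameter, 40 mm high, standing upright beyond the tray. A bystander. Origin: centre of its underside.
- flux_jar: Loose small jar with a white cap, 40 mm diameter, 45 mm high, beyond the button box. A bystander. Origin: centre of its underside.
- pliers: Loose pliers with green grips, about 150 mm long and 10 mm high, lying flat between the robot and the tray. A bystander. Origin: on its underside, near the pivot.
Mind the look-alikes: they are no part of the job. Leave any purple look-alike of the log_box alone.

How it is judged:
On the way, in this order (a step that is already met when the one before it is completed fails the run):
1. the fingertips dwell above the failed capacitor for 1.5 s (horizontal distance between the grasp point and bad_cap_top below 0.018 m and z of the grasp point in the frame of bad_cap_top between 0.012 and 0.075 m), for 1.5 s.
2. the fingertips dwell above the spare capacitor for 1.5 s (horizontal distance between the grasp point and spare_cap_top below 0.018 m and z of the grasp point in the frame of spare_cap_top between 0.012 and 0.075 m), for 1.5 s.
3. the log button is pressed down (value of joint log_button above 0.0045 m), for 0.05 s.
4. the log button has come back up (value of joint log_button below 0.0015 m), for 0.1 s.
At the end, for the whole second after the job is handed in: After both pointings (1.5 s each, grasp point within 18 mm sideways of the middle, 12 to 75 mm above the top) and the press (4.5 mm or more), the button is out (under 1.5 mm), loose things are within 10 mm of their start, and the tray's stock is upright (0.1 rad) and at rest (value of joint log_button below 0.0015 m and distance of each of spare_cap, black_cap, film_cap, screwdriver, solder_spool, flux_jar, pliers from where it was at the start of the episode below 0.01 m and angle between each of spare_cap, black_cap, film_cap's own z axis and vertical below 0.1 rad and linear speed of spare_cap below 0.02 m/s); the robot touches nothing.
It fails at once if the board, one of its capacitors, the tray or its stock is touched (contact force between any of the fingers, the arm and board above 0.3 N or contact force between any of the fingers, the arm and bad_cap above 0.3 N or contact force between any of the fingers, the arm and good_cap1 above 0.3 N or contact force between any of the fingers, the arm and good_cap2 above 0.3 N or contact force between any of the fingers, the arm and tray above 0.3 N or contact force between any of the fingers, the arm and spare_cap above 0.3 N or contact force between any of the fingers, the arm and black_cap above 0.3 N or contact force between any of the fingers, the arm and film_cap above 0.3 N).
It fails at once if a tool or jar beside the work is touched (contact force between any of the fingers, the arm and screwdriver above 0.3 N or contact force between any of the fingers, the arm and solder_spool above 0.3 N or contact force between any of the fingers, the arm and flux_jar above 0.3 N or contact force between any of the fingers, the arm and pliers above 0.3 N).
It fails at once if a loose thing is moved or lifted by more than 10 mm (distance of any of spare_cap, black_cap, film_cap, screwdriver, solder_spool, flux_jar, pliers from where it was at the start of the episode above 0.01 m).
It fails at once if the fingertips come low over the middle of another capacitor (grasp point within 12 mm sideways and less than 55 mm above its top) ((horizontal distance between the grasp point and good_cap1 below 0.012 m and z of the grasp point in the frame of good_cap1 below 0.095 m) or (horizontal distance between the grasp point and good_cap2 below 0.012 m and z of the grasp point in the frame of good_cap2 below 0.095 m) or (horizontal distance between the grasp point and black_cap below 0.012 m and z of the grasp point in the frame of black_cap below 0.09 m) or (horizontal distance between the grasp point and film_cap below 0.012 m and z of the grasp point in the frame of film_cap below 0.085 m)).
It also fails if it takes over 51 s, if anything falls off the work surface, if the arm or the gripper's body presses on something with over 40 N, if the wrist force passes 120 N, or if a joint passes its speed limit or range.

## Robot

A 7-joint arm with a two-finger parallel gripper is mounted at the origin on the work surface. World frame = base frame: x ahead of the robot, y to its left, z up, the work surface at z = 0. Lengths are in m, angles in rad, forces in N, time in s.
With the tool pointing down it reaches from about 0.425 to 0.95 m from the base axis. Payload 4.7 kg.
Tool frame: the origin (TCP) lies midway between the tips of the shut fingers; the grasp point (between the pads) lies 19 mm behind it; z points along the fingers, x is the direction in which the jaws open and shut, and the axes are right-handed (so a half turn about z gives the same grasp; the last joint's range is limited). The gripper opens to 87 mm and grips with 3 to 60 N. Pads are 19 mm wide; open, the fingers measure 117 mm over their backs; the gripper's body (75 mm by 190 mm) begins 51 mm behind the grasp point.
Start: joints at [-1.206, 0.469, -0.049, 1.532, 0.024, 1.141, -0.082], TCP at [0.259, 0.623, 0.223] pointing down, gripper open.
Joint ranges: [-2.59, 2.59], [-0.33, 1.99], [-1.39, 1.29], [0.1, 2.45], [-1.04, 4.18], [0.21, 1.99], [-2.66, 2.66]. Speed limits (rad/s): [2.57, 2.57, 3.14, 3.14, 3.14, 3.14, 3.14].

## Interface

Orientations are given as a unit quaternion [w, x, y, z].
In Python, from workcell import sense, snapshot, finish_job, find_in, cut_out gives the robot as it stands.
- The arm moves only by the tool play_rows, never from a script. Its argument "plan" is a list of rows, each an object with "offset": the shift along the world's x, y, z in mm, a list of three; "twist": the turn about the world's z in rad. In form: [{"offset": [dx, dy, dz], "twist": twist}, ...]. A call has 1 to 12 rows; each row shifts and turns the pose as measured when the row begins; what a row does not reach is not made up. A row lasts 1/12 s, in which the tool goes at most 41.7 mm and 7.16 degrees, less where a joint would pass 70% of its speed; a pose out of reach is approached as far as the arm can. A call is refused whole if a number of a shift passes 41.7 or a number of a turn 0.125, either way. A call with a gripper value outside its range is refused whole. "jaw" is the finger opening in mm, from 0 to 87, set as the call begins (left out, the last holds). The fingers move at their own pace and stop on an object; "force" is the grip in N (left out, the last holds). Time passes only in rows, so rows that do not move let the fingers close. It gives the time, the measured TCP pose, the force and the opening at its end, in the units of the state.
- sense(): the state, without advancing time (a new reading comes with each control period).
- snapshot(name): name is "scene" or "top"; returns a dict with "image" (420x560x3 uint8, blue, green, red), "fovy" (degrees; the focal length in pixels is half the picture's height over the tangent of half this angle, whatever the lens; pixels are square), "cx", "cy" (the principal point, pixels), "world_to_cam" (4x4, takes a point from world to camera coordinates). Camera axes: x right, y down, z forward; pixel columns grow to the right and rows downward; lengths in m; the calibration is good to about 2 mm. A picture is of the moment at which its call begins. There is no depth.
- finish_job(): hands the job in, once; it reports no verdict.
Trained networks look in a picture, given as the dict that the camera call returned (one of the last four; its "shot" number tells which), for a name from the list of things; names that differ only in an ending like _2 or _b are one class to them, and where a whole thing is asked for, a point or a joint stands for the part that bears it (a point fixed in the world has none). Each returns a list of dicts, best first, with "p" (0 to 1); they miss things now and then, are a little off and sometimes report something else, mostly with a low value. They report only what shows in the picture. A call takes as long as a camera call. They do not tell look-alikes from the thing itself.
- find_in(target, picture): "xy" ([column, row] in pixels, amid what is visible of it).
- cut_out(target, picture): "pixels" (420x560 bool, what is visible of it) and "xy" ([column, row] in pixels, amid what is visible of it).
The state is a dict: "clock": time; "joint_positions": joint angles; "qd": joint speeds; "joint_torque": joint torques, N m; "tool_pos": TCP position; "tcp_rot": TCP orientation; "wrist_force": force on the tool from outside, world axes, zero at the start; "wrist_torque": the same for the moment, N m; "gripper_width": finger opening in m.
Only numpy, scipy, OpenCV 4.12 (cv2) and the standard library are available. Lean on these libraries where they do the work, as an engineer would, in place of code of your own. Each camera call takes 0.05 s, during which the arm holds its last target. There are 200 camera calls.

## Working session

There is one attempt and no reset: what is moved stays moved. The work goes in short steps, Python scripts to look and compute and a tool call to move; the robot and the scene stay as the last step left them, time stands still between calls to the robot, and variables do not carry over. Pictures are saved under pics/ and viewed, about 8 in all and at most 12, crops included, and the job is handed in when it is done.

Besides the shell and the picture viewer there is one more tool, called after "Call:" as a command line: name --argument value ..., lists and objects as JSON in quotes. play_rows: Moves the arm, as the interface text tells. Its arguments: {"type":"object","properties":{"plan":{"type":"array","items":{"type":"object","properties":{"offset":{"type":"array","items":{"type":"number"}},"twist":{"type":"number"}}}},"jaw":{"type":"number"},"force":{"type":"number"}},"required":["plan"]}

```bash
mkdir -p pics
cat > h.py <<'E'
import numpy as np, cv2
from workcell import sense, snapshot, finish_job, find_in, cut_out
def ray(p,uv):
    f=210/np.tan(np.radians(p["fovy"])/2); T=np.array(p["world_to_cam"])
    d=T[:3,:3].T@np.array([(uv[0]-p["cx"])/f,(uv[1]-p["cy"])/f,1]); return -T[:3,:3].T@T[:3,3],d
def atz(p,uv,z):
    o,d=ray(p,uv); return o+d*(z-o[2])/d[2]
def proj(p,X):
    f=210/np.tan(np.radians(p["fovy"])/2); T=np.array(p["world_to_cam"]); c=T[:3,:3]@X+T[:3,3]
    return c[:2]/c[2]*f+[p["cx"],p["cy"]]
E
python3 - <<'E'
from h import *
s=sense();print(s["clock"],s["tool_pos"],s["tcp_rot"],s["gripper_width"])
for n in("top","scene"):
    p=snapshot(n);cv2.imwrite(f"pics/{n}1.png",p["image"]);print(n,ray(p,(280,210)),p["fovy"])
    for t,z in dict(bad_cap=.055,bad_cap_top=.055,good_cap1=.05,spare_cap=.044,spare_cap_top=.044,black_cap=.039,film_cap=.034,log_box=.03,log_button_top=.052,screwdriver=.01,solder_spool=.04,flux_jar=.045,pliers=.01).items():
        print(t,[(round(r["p"],2),np.round(r["xy"]).tolist(),np.round(atz(p,r["xy"],z)[:2],3).tolist()) for r in find_in(t,p)[:4]])
E
```

```text
0.0 [0.25872932 0.62276784 0.22147306] [ 5.88035281e-04  8.31760716e-01  5.55133384e-01 -8.31734519e-04] 0.08696313404078354
top (array([ 0.32926618, -0.00712575,  1.08434569]), array([ 0.22084364, -0.0304978 , -0.97483511])) 49.31270826427631
bad_cap [(0.73, [138.0, 244.0], [0.524, 0.29])]
bad_cap_top [(0.72, [140.0, 250.0], [0.511, 0.287])]
good_cap1 [(0.69, [194.0, 241.0], [0.515, 0.164]), (0.66, [164.0, 222.0], [0.567, 0.229])]
spare_cap [(0.73, [358.0, 207.0], [0.549, -0.22])]
spare_cap_top [(0.58, [360.0, 202.0], [0.561, -0.228])]
black_cap [(0.61, [411.0, 198.0], [0.558, -0.35])]
film_cap [(0.71, [386.0, 206.0], [0.547, -0.288]), (0.46, [165.0, 224.0], [0.566, 0.23]), (0.4, [139.0, 249.0], [0.516, 0.294])]
log_box [(0.91, [291.0, 281.0], [0.399, -0.043])]
log_button_top [(0.69, [167.0, 222.0], [0.568, 0.222]), (0.48, [279.0, 226.0], [0.527, -0.033]), (0.4, [290.0, 274.0], [0.415, -0.042])]
screwdriver [(0.78, [217.0, 293.0], [0.396, 0.129])]
solder_spool [(0.72, [277.0, 229.0], [0.522, -0.027]), (0.55, [328.0, 144.0], [0.715, -0.175])]
flux_jar [(0.78, [273.0, 159.0], [0.692, 
[... 392 characters left out ...]
], [0.539, 0.156]), (0.79, [399.0, 223.0], [0.587, 0.22])]
spare_cap [(0.79, [168.0, 257.0], [0.585, -0.223])]
spare_cap_top [(0.54, [167.0, 253.0], [0.576, -0.224])]
black_cap [(0.71, [101.0, 264.0], [0.574, -0.345])]
film_cap [(0.66, [131.0, 256.0], [0.561, -0.294])]
log_box [(0.9, [266.0, 228.0], [0.535, -0.034]), (0.73, [127.0, 268.0], [0.585, -0.3])]
log_button_top [(0.42, [251.0, 177.0], [0.4, -0.046])]
screwdriver [(0.68, [195.0, 327.0], [0.715, -0.182]), (0.58, [327.0, 187.0], [0.419, 0.124])]
solder_spool [(0.59, [193.0, 326.0], [0.729, -0.18]), (0.42, [179.0, 193.0], [0.41, -0.206])]
flux_jar [(0.95, [275.0, 296.0], [0.702, -0.043])]
pliers [(0.58, [177.0, 191.0], [0.366, -0.217])]
```

```bash
python3 -c "
import cv2
a=cv2.imread('pics/top1.png');b=cv2.imread('pics/scene1.png')
cv2.imwrite('pics/a.png',cv2.resize(a[120:330,90:450],(800,467),interpolation=2))
cv2.imwrite('pics/b.png',cv2.resize(b[150:360,70:450],(800,442),interpolation=2))"
```

```text
(no output)
```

View pics/a.png

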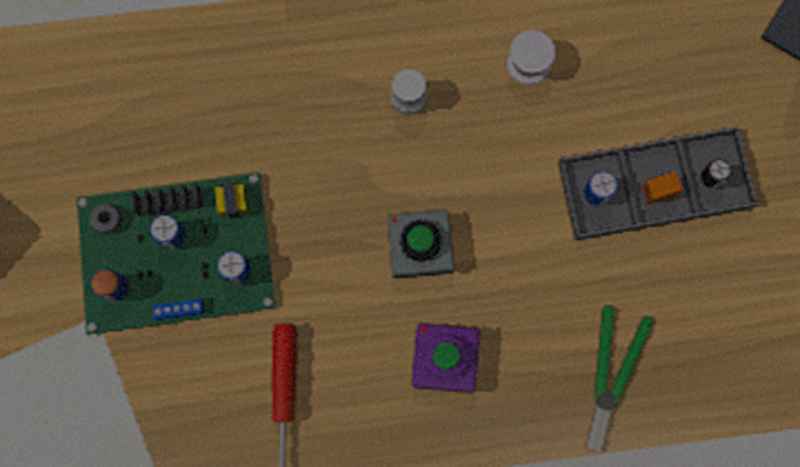

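View pics/b.png

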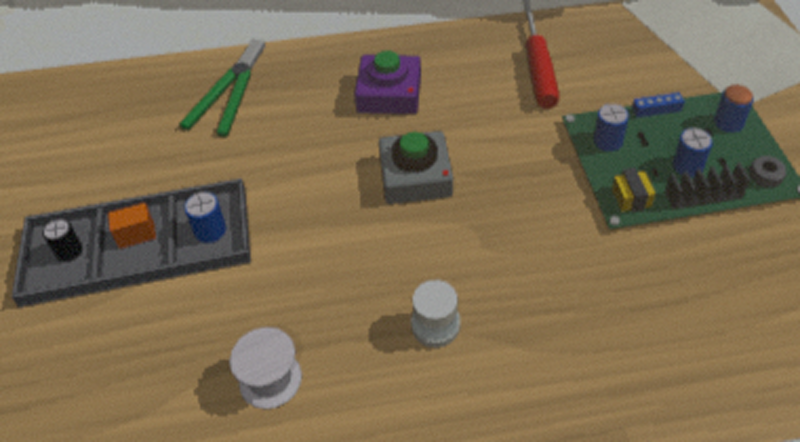

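The pictures show:
- **Failed capacitor:** copper dome at top (137,247) and scene (420,195). The other two board caps have silver crosses, at top (164,223) and (194,240).
- **Spare:** blue sleeve at top (361,203). The orange film cap is at (388,204) and the black cap at (413,196), both in other compartments.
- **Button:** two boxes carry a green one. The grey box at top (280,227) is the real one, and the purple look-alike at (291,280) is to be left alone.

Next I refine these by colour in both views.

```bash
cat > m.py <<'E'
from h import *
def blob(im,uv,f,r=14):
    u,v=map(int,uv);x0,y0=u-r,v-r
    c=cv2.cvtColor(im[y0:v+r,x0:u+r],cv2.COLOR_BGR2HSV).astype(int);m=f(c[...,0],c[...,1],c[...,2]).astype(np.uint8)
    n,l,s,ce=cv2.connectedComponentsWithStats(m);k=1+np.argmax(s[1:,4]);return ce[k]+[x0,y0],s[k]
cop=lambda h,s,v:(h<16)&(s>70)&(v>60)
grn=lambda h,s,v:(h>45)&(h<80)&(s>120)&(v>70)
sil=lambda h,s,v:(s<60)&(v>110)
P={"top":[((137,247),cop,.051),((361,203),sil,.044),((280,227),grn,.052),((164,223),sil,.05),((194,240),sil,.05),((413,196),sil,.039)],
"scene":[((420,195),cop,.051),((166,247),sil,.044),((267,218),grn,.052),((399,216),sil,.05),((360,204),sil,.05),((98,259),sil,.039)]}
R=[]
for n in P:
    p=snapshot(n);
    for uv,f,z in P[n]:
        c,s=blob(p["image"],uv,f);R.append((n,c,ray(p,c)));print(n,uv,c.round(1),s[2:],atz(p,c,z).round(4))
for i in range(6):
    (o1,d1),(o2,d2)=R[i][2],R[i+6][2]
    t=np.linalg.lstsq(np.c_[d1,-d2],o2-o1,rcond=None)[0];a,b=o1+d1*t[0],o2+d2*t[1];print(((a+b)/2).round(4),"gap",np.linalg.norm(a-b).round(4))
E
python3 m.py
```

```text
top (137, 247) [136.6 246.7] [ 12  12 108] [0.5189 0.2949 0.051 ]
top (361, 203) [361.1 202.3] [11 10 66] [ 0.5596 -0.2304  0.044 ]
top (280, 227) [278.6 226.7] [12 11 92] [ 0.5245 -0.0313  0.052 ]
top (164, 223) [163. 222.] [12 11 71] [0.5688 0.2316 0.05  ]
top (194, 240) [193.3 238.4] [11 11 73] [0.5221 0.1655 0.05  ]
top (413, 196) [413.9 197.7] [ 7  4 15] [ 0.5565 -0.3569  0.039 ]
scene (420, 195) [420.6 194.3] [12  9 86] [0.5191 0.296  0.051 ]
scene (166, 247) [164.9 246.5] [ 14  10 114] [ 0.5589 -0.2293  0.044 ]
scene (267, 218) [266.6 217.3] [13 10 85] [ 0.5268 -0.0306  0.052 ]
scene (399, 216) [400.3 215.4] [14 10 95] [0.5682 0.2315 0.05  ]
scene (360, 204) [360.8 203.2] [13 10 95] [0.5209 0.1657 0.05  ]
scene (98, 259) [ 96.1 258.4] [11  8 66] [ 0.5602 -0.3558  0.039 ]
[0.5191 0.2955 0.051 ] gap 0.001
[ 0.5594 -0.2297  0.0447] gap 0.0011
[ 0.5249 -0.0309  0.0501] gap 0.0009
[0.5687 0.2314 0.0505] gap 0.0003
[0.5219 0.1653 0.0511] gap 0.0
[ 0.5572 -0.3578  0.0355] gap 0.0006
```

```bash
python3 -c "
import cv2,numpy as np
a=cv2.imread('pics/top1.png')
c=[cv2.resize(a[v-25:v+25,u-32:u+32],(384,300),interpolation=2) for u,v in((137,247),(361,203),(280,227),(291,275))]
cv2.imwrite('pics/c.png',np.vstack([np.hstack(c[:2]),np.hstack(c[2:])]))"
```

```text
(no output)
```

View pics/c.png

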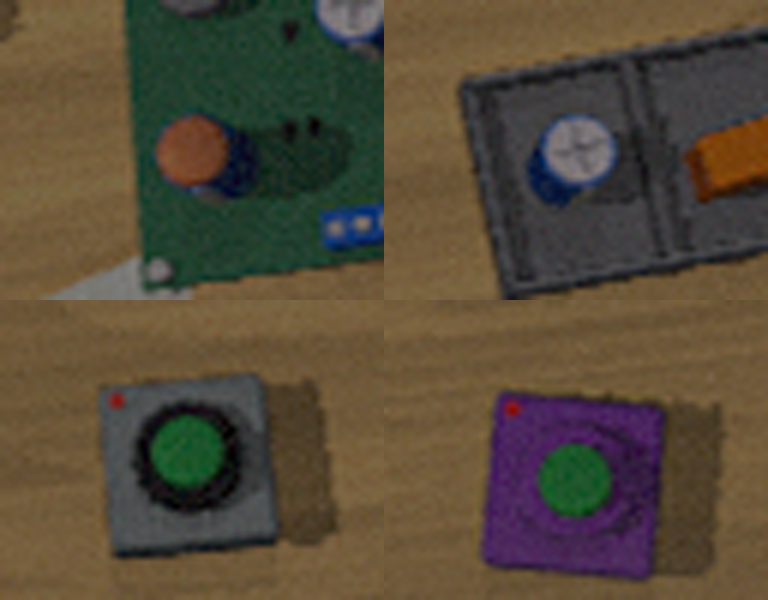

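Crop confirmed: copper dome, blue spare with silver top, and the grey box's button. Both views agree to within about 2 mm. Moving in high, with the jaws shut.

Call:
play_rows --plan '[{"offset": [20,-25,0],"twist": 0},{"offset": [20,-25,0],"twist": 0},{"offset": [20,-25,0],"twist": 0},{"offset": [20,-25,0],"twist": 0},{"offset": [20,-25,0],"twist": 0},{"offset": [20,-25,0],"twist": 0},{"offset": [20,-25,0],"twist": 0},{"offset": [20,-25,0],"twist": 0},{"offset": [20,-25,0],"twist": 0},{"offset": [20,-25,0],"twist": 0},{"offset": [0,0,0],"twist": 0},{"offset": [0,0,0],"twist": 0}]' --jaw 0

```text
clock: 2.5
tool_pos: [0.4623, 0.3617, 0.2234]
tcp_rot: [-0.002, 0.83, 0.557, 0.001]
wrist_force: [-0.9, 0.9, 0.3]
gripper_width: 0.0154
```

Call:
play_rows --plan '[{"offset": [19,-22,0],"twist": 0},{"offset": [19,-22,0],"twist": 0},{"offset": [19,-22,0],"twist": 0},{"offset": [0,0,0],"twist": 0},{"offset": [0,0,-20],"twist": 0},{"offset": [0,0,-20],"twist": 0},{"offset": [0,0,-20],"twist": 0},{"offset": [0,0,-20],"twist": 0},{"offset": [0,0,-15],"twist": 0},{"offset": [0,0,-10],"twist": 0},{"offset": [0,0,0],"twist": 0},{"offset": [0,0,0],"twist": 0}]'

```text
clock: 3.5
tool_pos: [0.5176, 0.3043, 0.1169]
tcp_rot: [-0.004, 0.826, 0.563, 0.005]
wrist_force: [0.5, 0.7, 1.2]
gripper_width: 0.0004
```

Call:
play_rows --plan '[{"offset": [1,-9,0],"twist": 0},{"offset": [0,0,-13],"twist": 0},{"offset": [0,0,-13],"twist": 0},{"offset": [0,0,-11],"twist": 0},{"offset": [0,0,0],"twist": 0},{"offset": [0,0,0],"twist": 0}]'

```text
clock: 4.0
tool_pos: [0.5224, 0.2958, 0.085]
tcp_rot: [-0.003, 0.826, 0.563, 0.01]
wrist_force: [-0.3, -0.3, -0.1]
gripper_width: 0.0004
```

Run:
```python
from h import *
s=sense();print(s["clock"],s["tool_pos"],s["wrist_force"])
a=snapshot("top")["image"];b=snapshot("scene")["image"]
cv2.imwrite('pics/d.png',np.hstack([cv2.resize(a[190:290,80:180],(400,400),interpolation=2),cv2.resize(b[140:240,360:460],(400,400),interpolation=2)]))
```

```text
4.0 [0.52236882 0.29583958 0.08495663] [-0.27239691 -0.25637584 -0.11558211]
```

View pics/d.png

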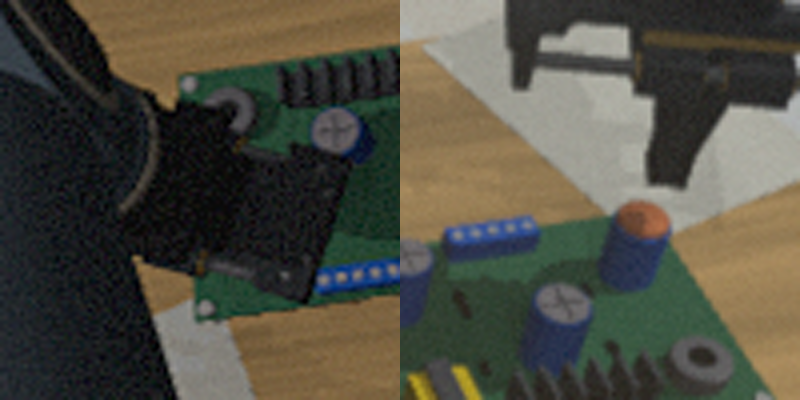

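The left half shows the gripper hiding the dome. In the right half the tips are close over the copper dome (crop 668,185 against dome 642,215). I'll check that against the projection.

Run:
```python
from h import *
p=snapshot("scene");s=sense()
f=lambda X:((proj(p,np.array(X))-[360,140])*4+[400,0]).round()
print(s["tool_pos"],f(s["tool_pos"]),f([.519,.2955,.055]),f([.519,.2955,.085]),f([.53,.2955,.085]),f([.519,.3055,.085]))
```

```text
[0.52236812 0.29613969 0.08519744] [663. 172.] [643. 211.] [658. 168.] [668. 182.] [677. 166.]
```

The tips match to within a few mm. I'll nudge by -4 mm in x and -6 mm in z, then hold.

Call:
play_rows --plan '[{"offset": [-4,0,-6],"twist": 0},{"offset": [0,0,0],"twist": 0},{"offset": [0,0,0],"twist": 0},{"offset": [0,0,0],"twist": 0},{"offset": [0,0,0],"twist": 0},{"offset": [0,0,0],"twist": 0},{"offset": [0,0,0],"twist": 0},{"offset": [0,0,0],"twist": 0},{"offset": [0,0,0],"twist": 0},{"offset": [0,0,0],"twist": 0},{"offset": [0,0,0],"twist": 0},{"offset": [0,0,0],"twist": 0}]'

```text
clock: 5.15
tool_pos: [0.5188, 0.2971, 0.0806]
tcp_rot: [-0.003, 0.826, 0.564, 0.012]
wrist_force: [0.9, 0.2, 0.7]
gripper_width: 0.0003
```

Call:
play_rows --plan '[{"offset": [0,0,0],"twist": 0},{"offset": [0,0,0],"twist": 0},{"offset": [0,0,0],"twist": 0},{"offset": [0,0,0],"twist": 0},{"offset": [0,0,0],"twist": 0},{"offset": [0,0,0],"twist": 0},{"offset": [0,0,0],"twist": 0},{"offset": [0,0,0],"twist": 0},{"offset": [0,0,0],"twist": 0},{"offset": [0,0,0],"twist": 0},{"offset": [0,0,0],"twist": 0},{"offset": [0,0,0],"twist": 0}]'

```text
clock: 6.15
tool_pos: [0.5189, 0.2971, 0.0806]
tcp_rot: [-0.003, 0.826, 0.564, 0.012]
wrist_force: [-0.6, 0.3, 0.2]
gripper_width: 0.0003
```

Call:
play_rows --plan '[{"offset": [0,0,10],"twist": 0},{"offset": [0,0,25],"twist": 0},{"offset": [0,0,25],"twist": 0},{"offset": [0,0,25],"twist": 0},{"offset": [0,0,25],"twist": 0},{"offset": [0,0,15],"twist": 0},{"offset": [1,-12,0],"twist": 0},{"offset": [2,-26,0],"twist": 0},{"offset": [2,-26,0],"twist": 0},{"offset": [2,-26,0],"twist": 0},{"offset": [2,-26,0],"twist": 0},{"offset": [2,-26,0],"twist": 0}]'

```text
clock: 7.15
tool_pos: [0.5255, 0.1522, 0.2141]
tcp_rot: [-0.005, 0.822, 0.569, 0.013]
wrist_force: [1.0, -0.7, -0.4]
gripper_width: 0.0004
```

Call:
play_rows --plan '[{"offset": [2,-26,0],"twist": 0},{"offset": [2,-26,0],"twist": 0},{"offset": [2,-26,0],"twist": 0},{"offset": [2,-26,0],"twist": 0},{"offset": [2,-26,0],"twist": 0},{"offset": [2,-26,0],"twist": 0},{"offset": [2,-26,0],"twist": 0},{"offset": [2,-26,0],"twist": 0},{"offset": [2,-26,0],"twist": 0},{"offset": [2,-26,0],"twist": 0},{"offset": [2,-26,0],"twist": 0},{"offset": [0,0,0],"twist": 0}]'

```text
clock: 8.15
tool_pos: [0.5336, -0.168, 0.2073]
tcp_rot: [-0.005, 0.828, 0.561, 0.005]
wrist_force: [-0.3, -0.2, -0.7]
gripper_width: 0.0003
```

Call:
play_rows --plan '[{"offset": [9,-20,0],"twist": 0},{"offset": [9,-20,0],"twist": 0},{"offset": [8,-15,0],"twist": 0},{"offset": [0,0,0],"twist": 0},{"offset": [0,0,0],"twist": 0}]'

```text
clock: 8.57
tool_pos: [0.5537, -0.2294, 0.2039]
tcp_rot: [-0.008, 0.83, 0.558, 0.002]
wrist_force: [-0.5, 0.3, 0.2]
gripper_width: 0.0004
```

Call:
play_rows --plan '[{"offset": [4,0,-15],"twist": 0},{"offset": [0,0,-20],"twist": 0},{"offset": [0,0,-20],"twist": 0},{"offset": [0,0,-20],"twist": 0},{"offset": [0,0,-20],"twist": 0},{"offset": [0,0,-12],"twist": 0},{"offset": [0,0,0],"twist": 0},{"offset": [0,0,0],"twist": 0}]'

```text
clock: 9.23
tool_pos: [0.5518, -0.2208, 0.0922]
tcp_rot: [-0.012, 0.828, 0.56, 0.002]
wrist_force: [0.1, -0.4, -0.8]
gripper_width: 0.0005
```

Call:
play_rows --plan '[{"offset": [7,-9,-6],"twist": 0},{"offset": [0,0,-9],"twist": 0},{"offset": [0,0,-8],"twist": 0},{"offset": [0,0,0],"twist": 0},{"offset": [0,0,0],"twist": 0}]'

```text
clock: 9.65
tool_pos: [0.5611, -0.2301, 0.07]
tcp_rot: [-0.01, 0.828, 0.561, 0.004]
wrist_force: [0.8, 0.1, 0.6]
gripper_width: 0.0001
```

Run:
```python
from h import *
p=snapshot("scene");s=sense();b=p["image"]
f=lambda X:((proj(p,np.array(X))-[100,180])*5).round()
print(s["tool_pos"],f(s["tool_pos"]),f([.5592,-.2298,.044]),f([.5592,-.2298,.066]))
cv2.imwrite('pics/e.png',cv2.resize(b[180:280,100:230],(650,500),interpolation=2))
```

```text
[ 0.56088104 -0.23002986  0.06993382] [306. 292.] [323. 333.] [309. 296.]
```

View pics/e.png

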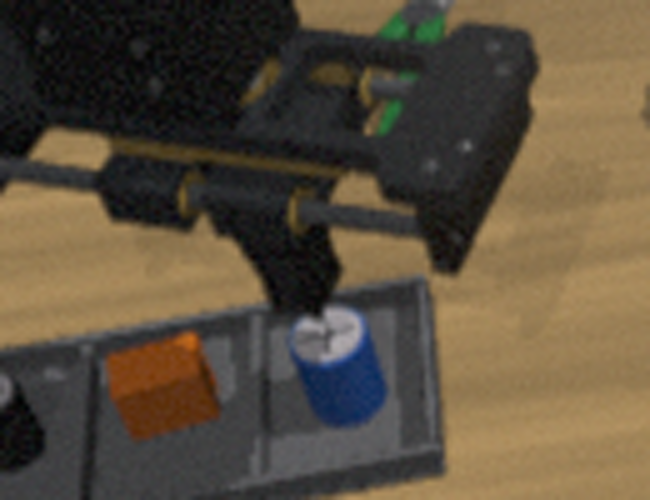

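The tips sit over the spare's silver top (tip about (305,305), top centre (325,333)), in line with the prediction. Holding here.

Call:
play_rows --plan '[{"offset": [0,0,-2],"twist": 0},{"offset": [0,0,0],"twist": 0},{"offset": [0,0,0],"twist": 0},{"offset": [0,0,0],"twist": 0},{"offset": [0,0,0],"twist": 0},{"offset": [0,0,0],"twist": 0},{"offset": [0,0,0],"twist": 0},{"offset": [0,0,0],"twist": 0},{"offset": [0,0,0],"twist": 0},{"offset": [0,0,0],"twist": 0},{"offset": [0,0,0],"twist": 0},{"offset": [0,0,0],"twist": 0}]'

```text
clock: 10.7
tool_pos: [0.5617, -0.2302, 0.0694]
tcp_rot: [-0.009, 0.828, 0.561, 0.005]
wrist_force: [-1.0, -0.5, 0.7]
gripper_width: 0.0007
```

Call:
play_rows --plan '[{"offset": [0,0,0],"twist": 0},{"offset": [0,0,0],"twist": 0},{"offset": [0,0,0],"twist": 0},{"offset": [0,0,0],"twist": 0},{"offset": [0,0,0],"twist": 0},{"offset": [0,0,0],"twist": 0},{"offset": [0,0,0],"twist": 0},{"offset": [0,0,0],"twist": 0},{"offset": [0,0,0],"twist": 0},{"offset": [0,0,0],"twist": 0},{"offset": [0,0,0],"twist": 0},{"offset": [0,0,0],"twist": 0}]'

```text
clock: 11.7
tool_pos: [0.5617, -0.2303, 0.0693]
tcp_rot: [-0.009, 0.828, 0.561, 0.005]
wrist_force: [0.4, -0.3, -1.0]
gripper_width: -0.0
```

Call:
play_rows --plan '[{"offset": [0,0,10],"twist": 0},{"offset": [0,0,20],"twist": 0},{"offset": [0,0,25],"twist": 0},{"offset": [0,0,25],"twist": 0},{"offset": [0,0,15],"twist": 0},{"offset": [-3,20,0],"twist": 0},{"offset": [-4,25,0],"twist": 0},{"offset": [-4,25,0],"twist": 0},{"offset": [-4,25,0],"twist": 0},{"offset": [-4,25,0],"twist": 0},{"offset": [-4,25,0],"twist": 0},{"offset": [-4,20,0],"twist": 0}]'

```text
clock: 12.7
tool_pos: [0.5332, -0.0675, 0.1786]
tcp_rot: [-0.004, 0.832, 0.555, 0.007]
wrist_force: [-0.2, 1.0, 0.4]
gripper_width: 0.0001
```

Call:
play_rows --plan '[{"offset": [-4,17,0],"twist": 0},{"offset": [-3,15,0],"twist": 0},{"offset": [0,0,0],"twist": 0},{"offset": [0,0,-20],"twist": 0},{"offset": [0,0,-20],"twist": 0},{"offset": [0,0,-20],"twist": 0},{"offset": [0,0,-20],"twist": 0},{"offset": [0,0,0],"twist": 0},{"offset": [0,0,0],"twist": 0}]'

```text
clock: 13.45
tool_pos: [0.529, -0.0321, 0.1046]
tcp_rot: [-0.001, 0.83, 0.558, 0.013]
wrist_force: [0.6, -0.8, 0.9]
gripper_width: 0.0004
```

Call:
play_rows --plan '[{"offset": [-3,1,-12],"twist": 0},{"offset": [0,0,-12],"twist": 0},{"offset": [0,0,-12],"twist": 0},{"offset": [0,0,-6],"twist": 0},{"offset": [0,0,0],"twist": 0},{"offset": [0,0,0],"twist": 0}]'

```text
clock: 13.95
tool_pos: [0.532, -0.0352, 0.0694]
tcp_rot: [0.003, 0.831, 0.556, 0.018]
wrist_force: [-0.2, -0.7, 0.2]
gripper_width: 0.0003
```

Run:
```python
from h import *
p=snapshot("scene");s=sense();b=p["image"]
f=lambda X:((proj(p,np.array(X))-[200,150])*5).round()
print(s["tool_pos"],s["wrist_force"],f(s["tool_pos"]),f([.5258,-.031,.052]))
cv2.imwrite('pics/f.png',cv2.resize(b[150:270,200:340],(700,600),interpolation=2))
```

```text
[ 0.53220376 -0.03520744  0.06953554] [0.79359138 0.03160238 0.1157262 ] [322. 317.] [332. 335.]
```

View pics/f.png

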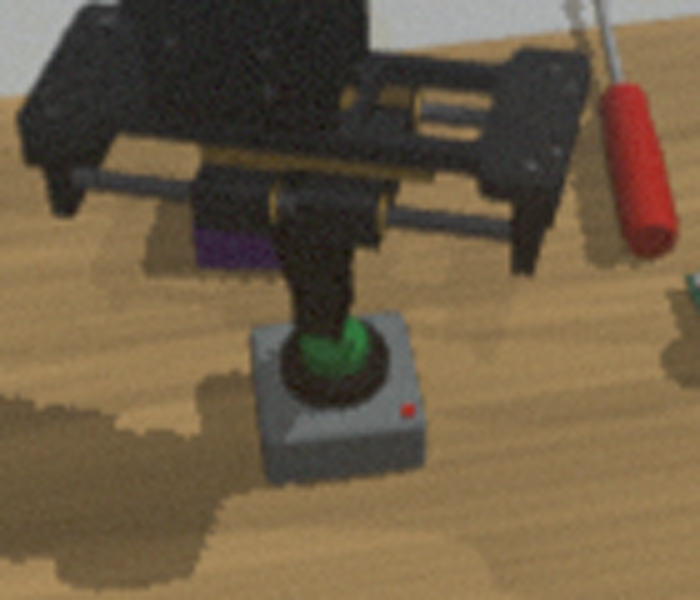

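The tips are just above the green button of the grey box, about 7 mm off its middle. I'll correct that and press in small steps.

Call:
play_rows --plan '[{"offset": [-6,4,0],"twist": 0},{"offset": [0,0,-6],"twist": 0},{"offset": [0,0,-6],"twist": 0},{"offset": [0,0,0],"twist": 0}]'

```text
clock: 14.33
tool_pos: [0.5273, -0.0307, 0.0594]
tcp_rot: [0.004, 0.831, 0.556, 0.021]
wrist_force: [-0.6, -0.6, -0.6]
gripper_width: 0.0003
```

Call:
play_rows --plan '[{"offset": [0,0,-5],"twist": 0},{"offset": [0,0,-5],"twist": 0},{"offset": [0,0,0],"twist": 0}]'

```text
clock: 14.58
tool_pos: [0.5277, -0.0306, 0.0487]
tcp_rot: [0.005, 0.831, 0.557, 0.021]
wrist_force: [-0.1, 0.8, 3.8]
gripper_width: 0.0007
```

Call:
play_rows --plan '[{"offset": [0,0,-4],"twist": 0},{"offset": [0,0,-3],"twist": 0},{"offset": [0,0,-2],"twist": 0}]'

```text
clock: 14.83
tool_pos: [0.5279, -0.0306, 0.0463]
tcp_rot: [0.002, 0.831, 0.556, 0.021]
wrist_force: [-6.8, 0.8, 18.4]
gripper_width: -0.0
```

It's on the stop (18 N, well over 5 N, z = 46 mm). Releasing and retreating.

Call:
play_rows --plan '[{"offset": [0,0,8],"twist": 0},{"offset": [0,0,10],"twist": 0},{"offset": [0,0,20],"twist": 0},{"offset": [0,0,25],"twist": 0},{"offset": [0,0,25],"twist": 0},{"offset": [0,0,25],"twist": 0},{"offset": [0,0,20],"twist": 0},{"offset": [0,0,0],"twist": 0},{"offset": [0,0,0],"twist": 0},{"offset": [0,0,0],"twist": 0}]'

```text
clock: 15.67
tool_pos: [0.5268, -0.0313, 0.1864]
tcp_rot: [0.002, 0.831, 0.556, 0.021]
wrist_force: [0.5, -0.1, -0.3]
gripper_width: 0.0004
```

Run:
```python
from h import *
s=sense();print(s["clock"],s["tool_pos"],s["wrist_force"],np.abs(s["qd"]).max())
b=snapshot("scene")["image"]
cv2.imwrite('pics/g.png',cv2.resize(b[150:360,70:450],(800,442),interpolation=2))
```

```text
15.6667 [ 0.52679029 -0.03133307  0.18637552] [ 0.50932669 -0.09423602 -0.32358395] 0.01770447858286325
```

View pics/g.png

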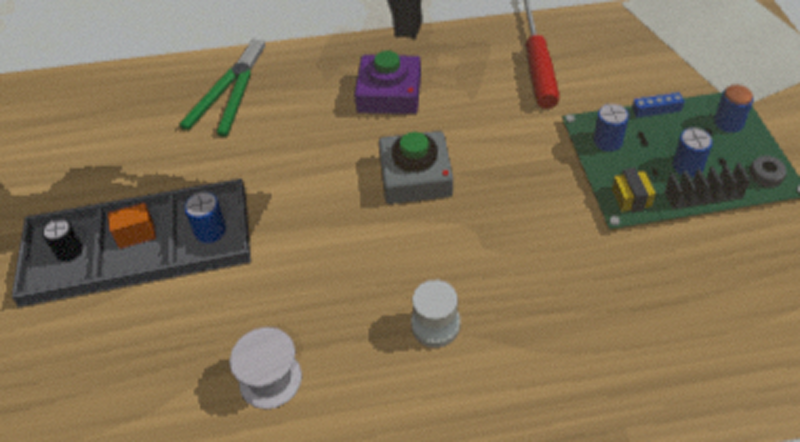

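The scene matches the first picture: the stock is upright at (58,230), (131,224) and (203,205), the button is out at (414,145), and the arm is clear. Handing in.

```bash
python3 -c "
from h import *
print(finish_job())"
```

```text
the job is handed in; nothing more can be done
None
```

The pointing and the button press are done, and the job is handed in. It gives no verdict, so these are my own checks.

- **Failed capacitor:** I held the fingertips for 2 s about 26 mm above the copper dome, within about 2 mm of its middle. That is slightly over the 2 cm you asked for but inside the allowed range.
- **Spare capacitor:** I held them for 2 s about 25 mm above the blue spare in the tray, within about 3 mm of its middle.
- **Log button:** I pressed the one on the grey box down to its stop, at 18 N against the 5 N needed. I left the purple look-alike alone.

After lifting clear, the scene camera showed the button back out, the tray's stock upright and everything where it started. The wrist force was near zero, and the arm's clock read 15.7 s of the allowed 51 s.

The arm drifted by up to 9 mm between moves, which I corrected before each hold and before the press. In the pictures the tips looked a few mm nearer the camera than their reported position, well within tolerance. No check failed.

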